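# Switch off the sandwich press and hold its lid half open

## Task

I want to wipe the plates of the sandwich press. First turn its timer dial back anticlockwise all the way to its zero stop, then lift the lid by the bar handle and hold it open at 45 degrees for me; it falls shut on its own, so do not let it drop, and finish while still holding it there. Leave the other things on the worktop where they stand.

Things in the scene. Friction and masses are not known exactly. Their poses are not given: they have to be found in the camera images.
- press: sandwich press, fixed. Origin on the worktop under the centre of its plates; x points from handle side to hinge side, y left seen from the handle side, z up. Black base 210 (x) x 200 (y) mm, steel lid on it, top at 94 mm when closed. On its right (-y) a control housing, x -90 to 60, y -205 to -99 mm, top at 70 mm, carries the timer dial
- dial_grip (a point): point on the timer dial's vertical axis at the height to grip, x -20, y -160, z 107 mm of the press. Black dial with a white pointer line on a grey round base 68 mm wide; a raised bar grip 42 mm long, 14 mm wide crosses its middle, top at 114 mm, the disc under it at 84 mm above the worktop
- dial (a joint): angle of the timer dial, rad: 0 = zero stop (hard), grows clockwise seen from above, to 1.7; starts at 0.6 to 1.35. At 0 the bar grip lies along the press's x axis, pointer line towards the handle side (-x), at the mark on the housing; at value q it lies q clockwise from that. Light friction (0.04 N m); stays where it is left
- press_lid (a joint): opening angle of the lid in rad: 0 closed, 0.785 = 45 degrees, stop at 1.35. Its hinge runs along the press's y axis at the far side (see press_hinge). No spring or catch: its weight (0.4 to 0.75 kg in all) lets it fall shut from any angle; it takes about 2 to 4 N upward at the handle to lift it
- press_hinge (a point): middle of the lid's hinge axis, fixed: x 112, y 0, z 62 mm of the press
- press_handle: lid handle: black round grip 16 mm thick, 144 mm long along the press's y axis, on a bar between two steel arms 85 mm either side of its middle; rolls easily about its own length. Origin at its middle: closed, x -153, y 0, z 102 mm of the press (265 mm before, 40 mm above the hinge axis); 41 mm free between it and the lid's front, nothing under it. Moves on a circle about the hinge
- mug: black mug, 82 mm wide, 104 mm high, bystander, origin under its centre
- tea_box: small carton 48 x 77 x 61 mm, bystander, origin under its centre
- spice_jar: spice jar with green cap, 46 mm wide, 106 mm high, bystander, origin under its centre

How it is judged:
By the outcome, as a careful person would: the job done as asked, in the order asked, and still so for the second after the job is handed in, while the arm keeps its last pose, push and grip.
It also fails if it takes over 51 s, if anything falls off the work surface, if the arm or the gripper's body presses on something with over 40 N, if the wrist force passes 120 N, or if a joint passes its speed limit or range.

## Robot

A 6-joint arm with a two-finger parallel gripper is mounted at the origin on a cart in front of the work surface, level with it; the furniture and walls round the work are solid. World frame = base frame: x ahead of the robot, y to its left, z up, the work surface at z = 0. Lengths are in mm, angles in rad, forces in N, time in s.
With the tool pointing down it reaches from about 375 to 900 mm from the base axis. Payload 3.1 kg.
Tool frame: the origin (TCP) lies between the finger pads; the fingertips stand bot.tips_ahead ahead of it and the grasp point (between the pads) lies 2 mm behind it (bot.tips_ahead is the distance from the TCP to the fingertips, in mm); z points along the fingers, y is the direction in which the jaws open and shut (so a half turn about z gives the same grasp; the last joint's range is limited). The gripper opens to 87 mm and grips with 3 to 60 N. Pads are 19 mm wide; open, the fingers measure 117 mm over their backs; the gripper's body (75 mm by 190 mm) begins 51 mm behind the grasp point.
Start: joints at [-1.337, 0.527, 1.433, -0, 1.181, -0.178], TCP at [250.182, -572.718, 239.548] pointing down, gripper open.
Joint ranges: [-3.08, 3.08], [-0.75, 2.2], [0.22, 2.44], [-1.43, 4.57], [0, 2.65], [-2.85, 2.85]. Speed limits (rad/s): [2.79, 2.79, 3.14, 3.14, 3.14, 3.14].

## Interface

Orientations are given as a unit quaternion [x, y, z, w].
In Python, from station import bot, viewer gives the robot as it stands. The module is installed in compiled form; this text tells all that it offers.
- The arm moves only by the tool send_rows, never from a script. Its argument "commands" is a list of rows, each a list of 3 entries, a list of its own where there are three numbers: the closure in counts, from 0 (fully open) to 255 (shut), then the shift along the tool's x, y, z in cm, then the turn, a rotation vector about the tool's x, y, z in degrees. A call has 1 to 5 rows; each row shifts and turns the commanded pose from where the row before left it, along the tool's axes as they then stand; what a row does not reach is not made up. A row lasts 1/12 s, in which the tool goes at most 41.7 mm and 7.16 degrees, less where a joint would pass 70% of its speed; a pose out of reach is approached as far as the arm can. A call with a gripper value outside its range is refused whole. The fingers move at their own pace and stop on an object; "newtons" is the grip in N (left out, the last holds). Time passes only in rows, so rows that do not move let the fingers close. It gives the time, the measured TCP pose, the force and the opening at its end, in the units of the state.
- bot.get_state(): the state, without advancing time (a new reading comes with each control period).
- viewer.get_image(name): name is "side" or "top"; returns the picture (384x512x3 uint8, red, green, blue); there is no depth.
- viewer.get_calibration(name): a dict with "camera_matrix" (3x3 intrinsics, pixels), "origin" and "orientation" of the camera in the world. Camera axes: x right, y down, z forward; pixel columns grow to the right and rows downward; lengths in mm; the calibration is good to about 2 mm. A picture is of the moment at which its call begins. get_calibration takes no time and is no camera call.
- bot.job_done(): hands the job in, once; it reports no verdict.
The state is a dict: "time": time; "q": joint angles; "joint_vel": joint speeds; "joint_torque": joint torques, N m; "ee_pos": TCP position; "ee_rot": TCP orientation; "wrist_force": force on the tool from outside, world axes, zero at the start; "ft_torque": the same for the moment, N m; "grip_width": finger opening in mm.
Only numpy, scipy, OpenCV 4.12 (cv2) and the standard library are available. Lean on these libraries where they do the work, as an engineer would, in place of code of your own. Each camera call takes 0.05 s, during which the arm holds its last target. There are 200 camera calls.

## Working session

There is one attempt and no reset: what is moved stays moved. The work goes in short steps, Python scripts to look and compute and a tool call to move; the robot and the scene stay as the last step left them, time stands still between calls to the robot, and variables do not carry over. Pictures are saved under pics/ and viewed, on a budget of 10 in all, crops included, one or two more only if the job needs it, and the job is handed in when it is done.

Besides the shell and the picture viewer there is one more tool, called after "Call:" as a command line: name --argument value ..., lists and objects as JSON in quotes. send_rows: Moves the arm, as the interface text tells. Its arguments: {"type":"object","properties":{"commands":{"type":"array"},"newtons":{"type":"number"}},"required":["commands"]}

```bash
mkdir -p pics; cat > h.py <<'E'
import numpy as np,cv2
from scipy.spatial.transform import Rotation as R
from station import bot,viewer
def pic(n,f):
    im=viewer.get_image(n); cv2.imwrite('pics/'+f,im[:,:,::-1]); return im
def cal(n):
    c=viewer.get_calibration(n); K=np.array(c['camera_matrix']); o=np.array(c['origin'],float)
    q=np.array(c['orientation'],float); r=R.from_quat(q).as_matrix() if q.size==4 else q.reshape(3,3)
    return K,o,r
def ray(n,uv,z):
    K,o,r=cal(n); d=r@np.linalg.inv(K)@np.array([uv[0],uv[1],1.]); return o+d*(z-o[2])/d[2]
def proj(n,p):
    K,o,r=cal(n); c=K@(r.T@(np.array(p,float)-o)); return c[:2]/c[2]
E
python3 - <<'E'
from h import *
pic('top','t0.png');pic('side','s0.png')
print(viewer.get_calibration('top'),viewer.get_calibration('side'))
print(bot.get_state(),bot.tips_ahead)
E
```

```text
{'camera_matrix': array([[407.30594491,   0.        , 254.42456991],
       [  0.        , 407.30594491, 201.68922678],
       [  0.        ,   0.        ,   1.        ]]), 'origin': array([ 413.36509943,  -71.33951935, 1301.60258904]), 'orientation': array([-0.69943303,  0.71227481, -0.03610016,  0.04642   ])} {'camera_matrix': array([[374.69983042,   0.        , 255.54574117],
       [  0.        , 374.69983042, 192.28682609],
       [  0.        ,   0.        ,   1.        ]]), 'origin': array([ 521.68278468, -788.25984129,  710.24432033]), 'orientation': array([ 0.9089727 , -0.01910942,  0.01728748, -0.41605842])}
{'time': 0.1, 'q': array([-1.33750629e+00,  5.28347709e-01,  1.43374523e+00,  1.16259447e-06,
        1.18138211e+00, -1.78538920e-01]), 'joint_vel': array([ 0.00149951, -0.00261629, -0.00175236, -0.00107225,  0.00060113,
       -0.00070119]), 'joint_torque': array([ 9.95562630e-06, -4.40986061e+01, -1.77150089e+01,  6.34050323e-02,
        5.33802656e-02, -6.91568266e-05]), 'ee_pos': array([ 250.04158591, -572.14334402,  238.69431374]), 'ee_rot': array([ 9.78874029e-01,  2.04462098e-01, -2.52252400e-05, -9.40860202e-04]), 'wrist_force': array([-0.30419681, -0.14072128,  0.10434756]), 'ft_torque': array([ 0.01527752,  0.00619623, -0.02297842]), 'grip_width': 87.18463245333976} 17.0
```

View pics/t0.png

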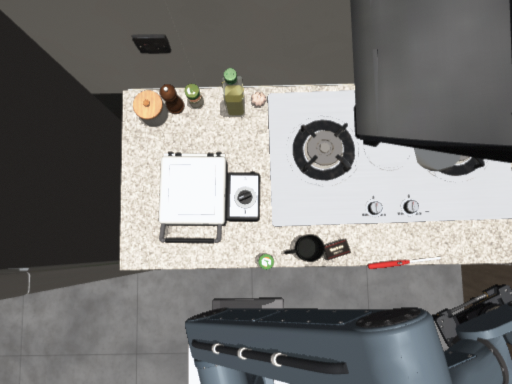

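View pics/s0.png

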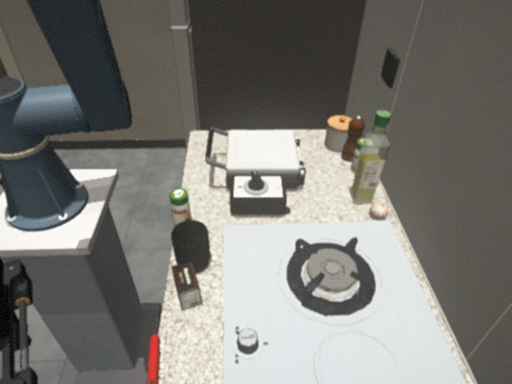

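The top view shows the press with its handle grip at about (190,240), the lid at (160-227,155-225), and the dial at (245,197). The jar is at (266,261), the mug at (309,248) and the tea box at (337,249). I'll enlarge the press and measure it.

```bash
python3 - <<'E'
from h import *
im=cv2.imread('pics/t0.png')
c=cv2.resize(im[145:275,150:280],None,fx=4.5,fy=4.5,interpolation=cv2.INTER_CUBIC);cv2.imwrite('pics/t0c.png',c)
g=im.max(2)
def comp(mask,x0,x1,y0,y1,name,z,amin=15):
    m=np.zeros_like(mask);m[y0:y1,x0:x1]=mask[y0:y1,x0:x1]
    n,l,s,ce=cv2.connectedComponentsWithStats(m.astype(np.uint8))
    for i in range(1,n):
        if s[i,4]>amin:
            pts=np.argwhere(l==i)[:,::-1].astype(np.float32); r=cv2.minAreaRect(pts)
            box=[ray('top',p,z)[:2].round(0).tolist() for p in cv2.boxPoints(r)]
            print(name,s[i],ce[i].round(1),ray('top',r[0],z).round(1),box)
comp(g<60,150,225,225,250,'handle',102)
comp(g<70,232,256,183,212,'dial',114)
comp(im.min(2)>190,150,229,145,232,'lid',94)
comp(g<70,222,265,165,225,'housing',70)
E
```

```text
handle [165 239  49   4 133] [188.4 240.1] [443.  139.3 102. ] [[440.0, 210.0], [449.0, 210.0], [446.0, 69.0], [437.0, 69.0]]
dial [239 192  10   4  18] [244.2 193.4] [577.4 -23.5 114. ] [[577.0, -9.0], [583.0, -36.0], [578.0, -38.0], [571.0, -11.0]]
dial [239 195  12   7  27] [244.8 197.9] [564.3 -26.9 114. ] [[560.0, -9.0], [574.0, -42.0], [568.0, -44.0], [555.0, -12.0]]
lid [ 150  145   79   87 5773] [186.8 184.7] [600.4 141.   94. ] [[735.0, 260.0], [730.0, 22.0], [469.0, 25.0], [473.0, 257.0]]
lid [222 222   7  10  44] [225.6 227.8] [482.7  33.7  94. ] [[496.0, 42.0], [496.0, 25.0], [469.0, 25.0], [470.0, 43.0]]
lid [172 226   4   6  20] [173.4 228.8] [479.6 187.   94. ] [[487.0, 191.0], [487.0, 183.0], [472.0, 182.0], [472.0, 191.0]]
lid [177 226  40   6 211] [196.2 228.7] [478.3 118.5  94. ] [[487.0, 177.0], [485.0, 60.0], [470.0, 61.0], [472.0, 176.0]]
housing [224 169  35  56 240] [232.9 203.5] [572.7 -16.6  70. ] [[492.0, 39.0], [661.0, 31.0], [655.0, -73.0], [486.0, -63.0]]
housing [244 172  15   4  21] [251.8 173.2] [647.3 -46.1  70. ] [[647.0, -24.0], [654.0, -25.0], [647.0, -68.0], [640.0, -67.0]]
housing [239 192  10   4  18] [244.2 193.4] [583.4 -21.8  70. ] [[583.0, -7.0], [590.0, -35.0], [584.0, -36.0], [577.0, -8.0]]
housing [239 195  12   7  27] [244.8 197.9] [569.9 -25.2  70. ] [[566.0, -7.0], [580.0, -41.0], [574.0, -43.0], [560.0, -9.0]]
```

View pics/t0c.png

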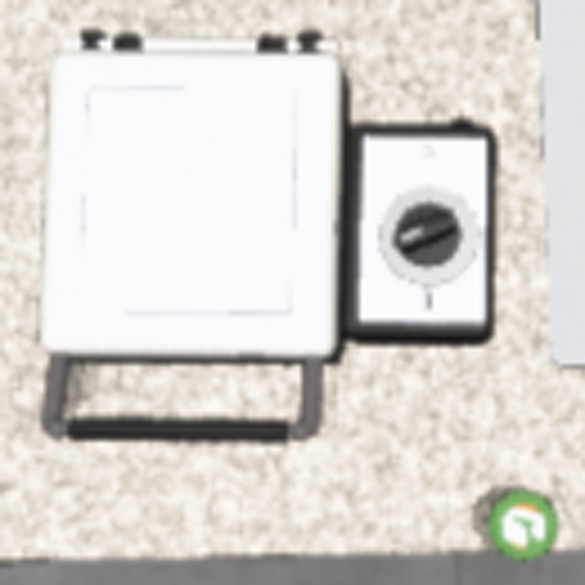

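The crop gives a clear view: zero mark at about (429,300), grey base centred at (427,237), and pointer end at lower left (398,243). The dial is at roughly 1.25 rad. Next I'll refine these values and plan the approach.

```bash
cat >> h.py <<'E'
def plan(p,yaw,n=None,s=None):
    "shift (cm, tool axes now) and turn about tool z (deg) to TCP p, tool pointing down with tool-x yaw"
    s=s or bot.get_state(); r=R.from_quat(s['ee_rot'])
    T=R.from_matrix(np.array([[np.cos(yaw),np.sin(yaw),0],[np.sin(yaw),-np.cos(yaw),0],[0,0,-1]]))
    print('shift cm',(r.inv().apply(np.array(p)-s['ee_pos'])/10).round(2),'turn deg',np.degrees((r.inv()*T).as_rotvec()).round(2))
E
python3 - <<'E'
from h import *
im=cv2.imread('pics/t0.png')
f=lambda u,v:(150+(u+.5)/4.5-.5,145+(v+.5)/4.5-.5)
print('marks',ray('top',f(429,300),70)[:2],ray('top',f(430,152),70)[:2])
for z in(72,84):print('base c',ray('top',f(427,237),z)[:2])
h=np.array([443,139.3])
# handle edges along its length: dark centroid per column
g=im.max(2).astype(float)
P=[]
for u in range(167,212):
    w=np.clip(140-g[234:246,u],0,None); P.append(ray('top',(u,234+(w*np.arange(12)).sum()/w.sum()),106)[:2])
P=np.array(P); k=np.polyfit(P[:,1],P[:,0],1); psi=-np.arctan(k[0]); print('psi',psi,'x at 139',np.polyval(k,139.3))
for ps in (psi,0.02,-0.02):
    print('dial pred',ps,h+R.from_euler('z',ps).as_matrix()[:2,:2]@np.array([133,-160]))
print(g[186:208,234:257].astype(int))
E
```

```text
marks [529.23300528 -25.28451184] [630.47425154 -27.44156702]
base c [571.86849581 -24.6292033 ]
base c [570.32162142 -25.08506099]
psi -0.028041471280563265 x at 139 444.0583088561991
dial pred -0.028041471280563265 [571.46166544 -24.36612512]
dial pred 0.02 [579.17318756 -18.0081784 ]
dial pred -0.02 [572.77361422 -23.32782374]
[[252 252 252 252 252 252 252 251 247 242 241 236 242 247 248 251 252 252
  252 252 252 252 252]
 [252 252 252 252 251 250 241 233 230 226 226 224 228 233 234 241 248 251
  252 252 252 252 252]
 [252 252 252 250 233 231 225 221 221 222 223 222 224 225 225 228 232 233
  241 251 252 252 252]
 [252 252 251 240 221 220 221 220 216 216 212 192 216 219 222 224 225 222
  223 241 252 252 252]
 [252 252 246 228 221 220 217 207 161 134 130 118 133 151 186 215 220 224
  223 231 251 252 252]
 [252 250 229 222 221 211 159 130  97  79  80  78  80  88 107 134 170 223
  227 229 244 251 252]
 [251 241 225 222 218 175 105  79  75  72  74  70  58  54  57  73 124 218
  227 227 229 231 251]
 [250 232 224 222 205 119  79  72  69  55  59  54  55  58  62  70  97 165
  224 228 228 2
[... 666 characters left out ...]
224 230 230 226 246]
 [245 212 223 222 199 111  67  71  79  85  85  87  88  89  90  94 123 211
  228 230 228 213 248]
 [250 219 224 226 222 194 115  87  86  84  86  90  87  87  94 116 178 227
  232 231 229 233 249]
 [252 245 213 225 226 223 203 163 105  94  91  99 100 101 143 207 223 231
  232 231 234 249 251]
 [252 250 230 218 224 227 226 220 209 201 171 175 206 209 217 228 231 232
  231 225 248 252 251]
 [252 252 247 221 217 227 229 229 228 226 221 222 227 228 229 231 231 231
  227 247 252 252 251]
 [252 252 252 247 226 213 229 227 229 229 229 229 229 230 229 230 224 232
  248 252 252 252 251]
 [252 252 252 252 249 247 240 207 221 230 228 230 230 227 212 217 232 249
  252 252 252 252 251]]
```

```bash
python3 - <<'E'
from h import *
plan([571.5,-24.5,200],1.95)
E
```

```text
shift cm [ 51.38 -37.31   3.96] turn deg [-7.000e-02 -1.000e-01 -8.813e+01]
```

Call:
send_rows --commands '[[0, [2.57, -1.865, 0.198], [0, 0, 0]], [0, [2.57, -1.865, 0.198], [0, 0, 0]], [0, [2.57, -1.865, 0.198], [0, 0, 0]], [0, [2.57, -1.865, 0.198], [0, 0, 0]], [0, [2.57, -1.865, 0.198], [0, 0, 0]]]' --newtons 20

```text
time: 0.52
ee_pos: [330.9, -434.2, 229.1]
ee_rot: [0.979, 0.204, -0.0, -0.001]
wrist_force: [0.3, 0.1, -0.2]
grip_width: 87.1
```

Call:
send_rows --commands '[[0, [2.57, -1.865, 0.198], [0, 0, 0]], [0, [2.57, -1.865, 0.198], [0, 0, 0]], [0, [2.57, -1.865, 0.198], [0, 0, 0]], [0, [2.57, -1.865, 0.198], [0, 0, 0]], [0, [2.57, -1.865, 0.198], [0, 0, 0]]]'

```text
time: 0.93
ee_pos: [411.4, -297.3, 219.4]
ee_rot: [0.979, 0.204, -0.0, -0.0]
wrist_force: [0.6, -0.4, 0.5]
grip_width: 86.7
```

Call:
send_rows --commands '[[0, [2.57, -1.865, 0.198], [0, 0, 0]], [0, [2.57, -1.865, 0.198], [0, 0, 0]], [0, [2.57, -1.865, 0.198], [0, 0, 0]], [0, [2.57, -1.865, 0.198], [0, 0, 0]], [0, [2.57, -1.865, 0.198], [0, 0, 0]]]'

```text
time: 1.35
ee_pos: [491.8, -160.5, 209.5]
ee_rot: [0.979, 0.204, -0.0, -0.0]
wrist_force: [-0.1, -0.8, -0.2]
grip_width: 86.8
```

Call:
send_rows --commands '[[0, [2.57, -1.865, 0.198], [0, 0, 0]], [0, [2.57, -1.865, 0.198], [0, 0, 0]], [0, [2.57, -1.865, 0.198], [0, 0, 0]], [0, [2.57, -1.865, 0.198], [0, 0, 0]], [0, [2.57, -1.865, 0.198], [0, 0, 0]]]'

```text
time: 1.77
ee_pos: [572.2, -23.6, 199.5]
ee_rot: [0.979, 0.204, -0.0, -0.0]
wrist_force: [0.1, -0.8, -0.1]
grip_width: 87.0
```

Call:
send_rows --commands '[[120, [0, 0, 0], [0, 0, -6.3]], [120, [0, 0, 0], [0, 0, -6.3]], [120, [0, 0, 0], [0, 0, -6.3]], [120, [0, 0, 0], [0, 0, -6.3]], [120, [0, 0, 0], [0, 0, -6.3]]]'

```text
time: 2.18
ee_pos: [571.6, -24.8, 199.4]
ee_rot: [0.885, 0.465, -0.0, -0.0]
wrist_force: [0.2, -0.0, 0.9]
grip_width: 61.6
```

Call:
send_rows --commands '[[120, [0, 0, 0], [0, 0, -6.3]], [120, [0, 0, 0], [0, 0, -6.3]], [120, [0, 0, 0], [0, 0, -6.3]], [120, [0, 0, 0], [0, 0, -6.3]], [120, [0, 0, 0], [0, 0, -6.3]]]'

```text
time: 2.6
ee_pos: [571.6, -25.1, 199.5]
ee_rot: [0.726, 0.688, -0.0, -0.0]
wrist_force: [0.4, -0.2, 0.3]
grip_width: 46.4
```

Call:
send_rows --commands '[[120, [0, 0, 0], [0, 0, -6.3]], [120, [0, 0, 0], [0, 0, -6.3]], [120, [0, 0, 0], [0, 0, -6.3]], [120, [0, 0, 0], [0, 0, -6.3]], [120, [0, 0, 0], [0, 0, 0]]]'

```text
time: 3.02
ee_pos: [571.5, -25.1, 199.5]
ee_rot: [0.56, 0.829, -0.0, -0.0]
wrist_force: [0.2, 0.4, -0.9]
grip_width: 46.0
```

```bash
python3 - <<'E'
from h import *
s=bot.get_state();print(s['time'],s['ee_pos'],s['q'],s['wrist_force'],s['grip_width'])
plan([571.5,-24.5,105],1.95,s=s)
pic('side','s1.png')
im=cv2.imread('pics/s1.png')
print(proj('side',[571.5,-24.5,114]),proj('side',s['ee_pos']+[0,0,-17]))
cv2.imwrite('pics/s1c.png',cv2.resize(im[90:230,170:330],None,fx=4,fy=4,interpolation=cv2.INTER_CUBIC))
E
```

```text
3.0167 [571.54693564 -25.08831886 199.5257557 ] [-2.39099854e-01  5.06768865e-01  1.60785565e+00 -6.54704978e-05
  1.02805532e+00 -6.21349693e-01] [ 0.17962747  0.40280889 -0.89287323] 46.0226599919719
shift cm [0.05 0.03 9.45] turn deg [-0.05 -0.03  0.18]
[256.69564841 173.56378154] [257.21419999 151.76170687]
```

View pics/s1c.png

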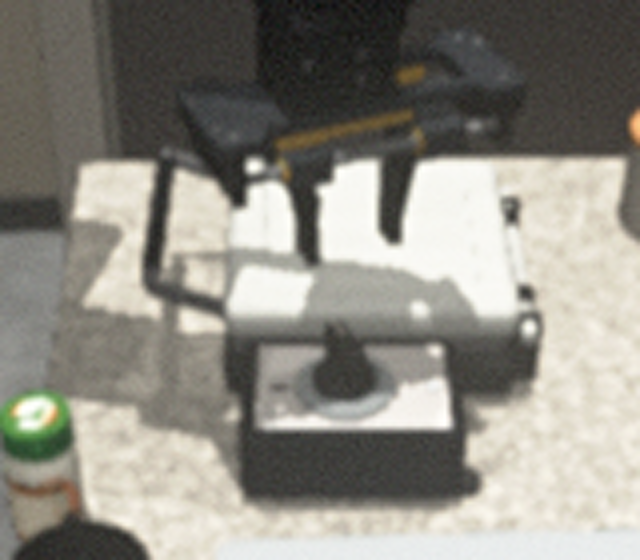

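The picture confirms the fingers (crop 307,250 and 395,230) straddle the bar (about 342,340) in line with it. Descending, then gripping.

Call:
send_rows --commands '[[120, [0, 0, 2], [0, 0, 0]], [120, [0, 0, 2], [0, 0, 0]], [120, [0, 0, 2], [0, 0, 0]], [120, [0, 0, 1.5], [0, 0, 0]], [120, [0, 0, 1], [0, 0, 0]]]'

```text
time: 3.48
ee_pos: [570.9, -24.9, 113.1]
ee_rot: [0.562, 0.827, -0.0, -0.001]
wrist_force: [-0.2, 0.4, 0.1]
grip_width: 46.1
```

Call:
send_rows --commands '[[120, [0, 0.03, 0.7], [0, 0, 0]], [120, [0, 0, 0.2], [0, 0, 0]], [120, [0, 0, 0], [0, 0, 0]], [160, [0, 0, 0], [0, 0, 0]], [200, [0, 0, 0], [0, 0, 0]]]' --newtons 12

```text
time: 3.9
ee_pos: [572.9, -25.2, 106.8]
ee_rot: [0.561, 0.828, 0.0, 0.001]
wrist_force: [-1.2, 0.9, -0.5]
grip_width: 39.4
```

Call:
send_rows --commands '[[230, [0, 0, 0], [0, 0, 0]], [255, [0, 0, 0], [0, 0, 0]], [255, [0, 0, 0], [0, 0, 0]], [255, [0, 0, 0], [0, 0, 0]], [255, [0, 0, 0], [0, 0, 0]]]'

```text
time: 4.32
ee_pos: [570.2, -25.8, 106.2]
ee_rot: [0.56, 0.828, -0.002, -0.002]
wrist_force: [-4.5, -3.1, 4.2]
grip_width: 13.8
```

```bash
python3 - <<'E'
from h import *
s=bot.get_state();print({k:np.round(v,2) for k,v in s.items()})
E
```

```text
{'time': np.float64(4.32), 'q': array([-0.24,  0.64,  1.68, -0.  ,  0.83, -0.62]), 'joint_vel': array([-0., -0.,  0.,  0., -0., -0.]), 'joint_torque': array([ 2.120e+00, -4.097e+01, -1.293e+01,  9.500e-01, -9.700e-01,
       -1.000e-02]), 'ee_pos': array([570.15, -25.76, 106.19]), 'ee_rot': array([ 0.56,  0.83, -0.  , -0.  ]), 'wrist_force': array([-4.46, -3.07,  4.17]), 'ft_torque': array([-0.55,  0.68, -0.01]), 'grip_width': np.float64(13.81)}
```

Call:
send_rows --commands '[[255, [0, -0.12, 0], [0, 0, 0]], [255, [0, 0, 0], [0, 0, -3]], [255, [0, 0, 0], [0, 0, -5]], [255, [0, 0, 0], [0, 0, -5]], [255, [0, 0, 0], [0, 0, -5]]]'

```text
time: 4.73
ee_pos: [569.6, -26.0, 106.2]
ee_rot: [0.422, 0.907, -0.001, -0.001]
wrist_force: [-3.9, -3.9, 4.6]
grip_width: 13.8
```

Call:
send_rows --commands '[[255, [0, 0, 0], [0, 0, -5]], [255, [0, 0, 0], [0, 0, -5]], [255, [0, 0, 0], [0, 0, -5]], [255, [0, 0, 0], [0, 0, -5]], [255, [0, 0, 0], [0, 0, -5]]]'

```text
time: 5.15
ee_pos: [569.2, -26.6, 106.2]
ee_rot: [0.216, 0.976, -0.001, -0.002]
wrist_force: [-4.9, -5.2, 4.8]
grip_width: 14.1
```

Call:
send_rows --commands '[[255, [0, 0, 0], [0, 0, -5]], [255, [0, 0, 0], [0, 0, -5]], [255, [0, 0, 0], [0, 0, -4]], [255, [0, 0, 0], [0, 0, 0]], [255, [0, 0, 0], [0, 0, 0]]]'

```text
time: 5.57
ee_pos: [569.1, -27.0, 106.2]
ee_rot: [0.097, 0.995, -0.001, -0.002]
wrist_force: [-5.3, -5.7, 4.5]
grip_width: 13.8
```

```bash
python3 - <<'E'
from h import *
s=bot.get_state();print({k:np.round(v,3) for k,v in s.items()}); plan([571.5,-24.5,106],np.pi-.027,s=s)
E
```

```text
{'time': np.float64(5.567), 'q': array([-0.242,  0.641,  1.681, -0.005,  0.823, -1.615]), 'joint_vel': array([-0.   ,  0.001,  0.001, -0.   ,  0.002,  0.005]), 'joint_torque': array([ 3.5160e+00, -4.0714e+01, -1.2991e+01,  1.5380e+00, -1.0530e+00,
       -5.0000e-03]), 'ee_pos': array([569.081, -27.011, 106.193]), 'ee_rot': array([ 0.097,  0.995, -0.001, -0.002]), 'wrist_force': array([-5.298, -5.727,  4.504]), 'ft_torque': array([-0.969,  0.801,  0.033]), 'grip_width': np.float64(13.829)}
shift cm [-0.19  0.29  0.02] turn deg [-0.17 -0.23 -9.56]
```

Call:
send_rows --commands '[[255, [0.1, -0.15, 0], [0, 0, 0]], [255, [0, 0, 0], [0, 0, -4]], [255, [0, 0, 0], [0, 0, -3]], [255, [0, 0, 0], [0, 0, -2]], [255, [0, 0, 0], [0, 0, 0]]]'

```text
time: 5.98
ee_pos: [568.9, -27.3, 106.2]
ee_rot: [0.019, 1.0, -0.0, -0.001]
wrist_force: [-4.2, -3.2, 5.2]
grip_width: 13.9
```

```bash
python3 - <<'E'
from h import *
s=bot.get_state();print({k:np.round(s[k],3) for k in('q','ee_pos','wrist_force','ft_torque','joint_torque')}); plan([571.5,-24.5,106],np.pi-.027,s=s)
E
```

```text
{'q': array([-0.243,  0.64 ,  1.683, -0.002,  0.819, -1.776]), 'ee_pos': array([568.95 , -27.342, 106.179]), 'wrist_force': array([-4.217, -3.187,  5.167]), 'ft_torque': array([-0.595,  0.607,  0.066]), 'joint_torque': array([  2.054, -40.768, -12.491,   0.956,  -0.819,  -0.169])}
shift cm [-0.24  0.29  0.02] turn deg [-0.05 -0.1  -0.6 ]
```

Call:
send_rows --commands '[[255, [0, 0, 0], [0, 0, -2]], [255, [0, 0, 0], [0, 0, 0]]]'

```text
time: 6.15
ee_pos: [569.1, -27.3, 106.2]
ee_rot: [0.002, 1.0, -0.0, -0.001]
wrist_force: [-3.1, -4.1, 4.7]
grip_width: 14.2
```

```bash
python3 - <<'E'
from h import *
s=bot.get_state();print({k:np.round(s[k],3) for k in('q','ee_pos','wrist_force','ft_torque','joint_torque')}); plan([571.5,-24.5,106],np.pi-.027,s=s)
E
```

```text
{'q': array([-2.440e-01,  6.400e-01,  1.683e+00, -1.000e-03,  8.190e-01,
       -1.809e+00]), 'ee_pos': array([569.074, -27.35 , 106.163]), 'wrist_force': array([-3.107, -4.104,  4.675]), 'ft_torque': array([-0.514,  0.514, -0.264]), 'joint_torque': array([  2.6  , -40.825, -12.46 ,   0.792,  -0.793,  -0.44 ])}
shift cm [-0.24  0.29  0.02] turn deg [-0.04 -0.08  1.3 ]
```

Call:
send_rows --commands '[[255, [0, 0, 0], [0, 0, -2]], [255, [0, 0, 0], [0, 0, 0]]]'

```text
time: 6.32
ee_pos: [569.3, -27.3, 106.1]
ee_rot: [-0.015, 1.0, -0.0, -0.0]
wrist_force: [-3.4, -2.8, 3.9]
grip_width: 14.6
```

```bash
python3 - <<'E'
from h import *
s=bot.get_state();print({k:np.round(s[k],3) for k in('q','ee_pos','wrist_force','ft_torque','joint_torque')}); plan([571.5,-24.5,106],np.pi-.027,s=s)
E
```

```text
{'q': array([-2.440e-01,  6.410e-01,  1.683e+00, -1.000e-03,  8.190e-01,
       -1.844e+00]), 'ee_pos': array([569.291, -27.325, 106.137]), 'wrist_force': array([-3.384, -2.828,  3.852]), 'ft_torque': array([-0.521,  0.466, -0.293]), 'joint_torque': array([  2.555, -41.006, -12.327,   0.743,  -0.706,  -0.453])}
shift cm [-0.23  0.28  0.01] turn deg [-0.03 -0.06  3.28]
```

The dial is against its stop: the moment rose to 0.29 N m and the jaws began slipping on the bar. Opening and lifting.

Call:
send_rows --commands '[[200, [0, 0, 0], [0, 0, 0]], [160, [0, 0, 0], [0, 0, 0]], [125, [0, 0, 0], [0, 0, 0]], [125, [0, 0, 0], [0, 0, 0]], [125, [0, 0, -0.7], [0, 0, 0]]]'

```text
time: 6.73
ee_pos: [569.2, -26.3, 112.0]
ee_rot: [-0.016, 1.0, 0.0, -0.001]
wrist_force: [-0.8, 0.2, 0.7]
grip_width: 37.2
```

Call:
send_rows --commands '[[125, [0, 0, -1.5], [0, 0, 0]], [125, [0, 0, -2], [0, 0, 0]], [125, [0, 0, -2.5], [0, 0, 0]], [125, [0, 0, -3], [0, 0, 0]], [125, [0, 0, 0], [0, 0, 0]]]'

```text
time: 7.15
ee_pos: [573.6, -27.3, 209.0]
ee_rot: [-0.016, 1.0, -0.001, 0.006]
wrist_force: [0.7, -0.5, 0.1]
grip_width: 44.1
```

```bash
python3 - <<'E'
from h import *
s=bot.get_state();print({k:np.round(s[k],2) for k in('q','ee_pos','wrist_force','grip_width')}); plan([441,137,200],np.pi/2-.027,s=s)
E
```

```text
{'q': array([-0.24,  0.49,  1.6 ,  0.  ,  1.03, -1.84]), 'ee_pos': array([573.59, -27.3 , 208.96]), 'wrist_force': array([ 0.68, -0.53,  0.12]), 'grip_width': np.float64(44.06)}
shift cm [12.74 16.84  0.7 ] turn deg [ 0.41  0.65 93.35]
```

Call:
send_rows --commands '[[125, [1.59, 2.1, 0.09], [0, 0, 0]], [125, [1.59, 2.1, 0.09], [0, 0, 0]], [125, [1.59, 2.1, 0.09], [0, 0, 0]], [125, [1.59, 2.1, 0.09], [0, 0, 0]], [125, [1.59, 2.1, 0.09], [0, 0, 0]]]'

```text
time: 7.57
ee_pos: [486.2, 76.6, 198.5]
ee_rot: [-0.015, 1.0, 0.0, 0.0]
wrist_force: [0.6, 0.4, 0.0]
grip_width: 44.5
```

Call:
send_rows --commands '[[125, [1.59, 2.1, 0.09], [0, 0, 0]], [125, [1.59, 2.1, 0.09], [0, 0, 0]], [125, [1.59, 2.1, 0.09], [0, 0, 0]], [125, [0, 0, 0], [0, 0, 5]], [125, [0, 0, 0], [0, 0, 7]]]'

```text
time: 7.98
ee_pos: [435.9, 138.5, 195.8]
ee_rot: [0.09, 0.996, 0.0, -0.0]
wrist_force: [0.1, -0.1, -0.2]
grip_width: 44.3
```

Call:
send_rows --commands '[[125, [0, 0, 0], [0, 0, 7]], [125, [0, 0, 0], [0, 0, 7]], [125, [0, 0, 0], [0, 0, 7]], [125, [0, 0, 0], [0, 0, 7]], [125, [0, 0, 0], [0, 0, 7]]]'

```text
time: 8.4
ee_pos: [437.4, 137.4, 195.9]
ee_rot: [0.387, 0.922, 0.0, 0.0]
wrist_force: [0.1, 0.1, -0.0]
grip_width: 44.5
```

Call:
send_rows --commands '[[125, [0, 0, 0], [0, 0, 7]], [125, [0, 0, 0], [0, 0, 7]], [125, [0, 0, 0], [0, 0, 7]], [125, [0, 0, 0], [0, 0, 7]], [125, [0, 0, 0], [0, 0, 7]]]'

```text
time: 8.82
ee_pos: [437.4, 137.3, 195.8]
ee_rot: [0.646, 0.763, 0.0, 0.0]
wrist_force: [-0.7, -0.1, -0.1]
grip_width: 44.5
```

Call:
send_rows --commands '[[125, [0, 0, 0], [0, 0, 7]], [125, [0, 0, 0], [0, 0, 4.3]], [125, [0, 0, 0], [0, 0, 0]], [125, [0, 0, 0], [0, 0, 0]]]'

```text
time: 9.15
ee_pos: [437.4, 137.3, 195.8]
ee_rot: [0.716, 0.699, 0.0, 0.0]
wrist_force: [0.1, 0.5, 0.4]
grip_width: 44.6
```

```bash
python3 - <<'E'
from h import *
s=bot.get_state();print({k:np.round(s[k],2) for k in('time','q','ee_pos','wrist_force','grip_width')}); plan([441,137,100],np.pi/2-.027,s=s)
pic('side','s2.png');pic('top','t2.png')
a=cv2.imread('pics/s2.png')[90:225,180:320];b=cv2.imread('pics/t2.png')[145:280,150:280]
print(proj('side',s['ee_pos']+[0,0,-17]))
cv2.imwrite('pics/c2.png',np.hstack([cv2.resize(x,(400,400),interpolation=cv2.INTER_CUBIC) for x in(a,b)]))
E
```

```text
{'time': np.float64(9.15), 'q': array([0.06, 0.37, 1.89, 0.  , 0.88, 0.08]), 'ee_pos': array([437.36, 137.27, 195.81]), 'wrist_force': array([0.11, 0.55, 0.39]), 'grip_width': np.float64(44.58)}
shift cm [-0.02  0.36  9.58] turn deg [ 0.01 -0.01  0.16]
[205.97339884 120.26457178]
```

View pics/c2.png

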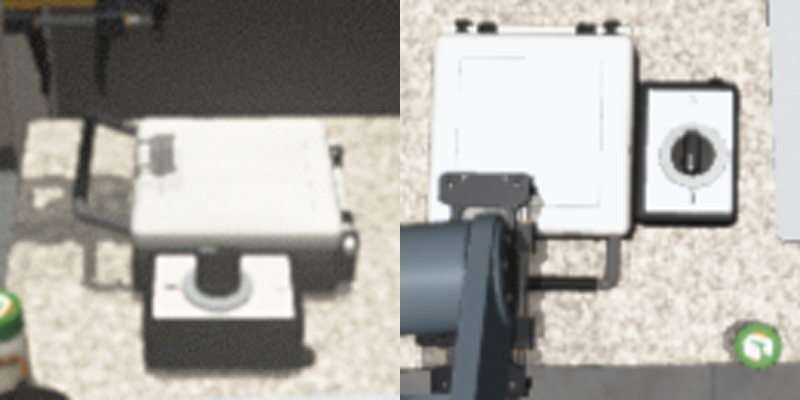

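The dial's pointer is now on the zero mark (right picture, 693,165 over the mark at 693,197). In the left picture the grip runs from (92,125) to (82,195). I'll check its x in the side view.

```bash
python3 - <<'E'
from h import *
for uv in [(212.2,132.2),(210.5,144),(208.7,155.8)]: print(ray('side',uv,102).round(1))
im=cv2.imread('pics/s0.png').max(2).astype(float)
for f in('s0','s2'):
  im=cv2.imread(f'pics/{f}.png').max(2).astype(float)
  for v in range(136,155,3):
    w=np.clip(90-im[v,203:219],0,None); print(f,v,ray('side',(203+(w*np.arange(16)).sum()/w.sum(),v),102).round(1))
E
```

```text
[447.7 199.  102. ]
[445.2 134.5 102. ]
[442.7  75.3 102. ]
s0 136 [442.5 177.7 102. ]
s0 139 [442.2 161.3 102. ]
s0 142 [441.3 145.2 102. ]
s0 145 [441.  129.4 102. ]
s0 148 [441.1 113.9 102. ]
s0 151 [439.9  98.9 102. ]
s0 154 [439.7  84.1 102. ]
s2 136 [442.4 177.7 102. ]
s2 139 [442.3 161.3 102. ]
s2 142 [441.5 145.1 102. ]
s2 145 [441.1 129.4 102. ]
s2 148 [440.9 113.9 102. ]
s2 151 [439.9  98.9 102. ]
s2 154 [439.4  84.1 102. ]
```

Call:
send_rows --commands '[[125, [0, 0.37, 1], [0, 0, 0]], [125, [0, 0, 2], [0, 0, 0]], [125, [0, 0, 2], [0, 0, 0]], [125, [0, 0, 2], [0, 0, 0]], [125, [0, 0, 1.2], [0, 0, 0]]]'

```text
time: 9.67
ee_pos: [440.4, 136.9, 111.6]
ee_rot: [0.716, 0.698, -0.001, -0.001]
wrist_force: [-0.8, 0.1, 0.5]
grip_width: 44.1
```

Call:
send_rows --commands '[[125, [0, 0, 1], [0, 0, 0]], [125, [0, 0, 0.4], [0, 0, 0]], [125, [0, 0, 0], [0, 0, 0]], [160, [0, 0, 0], [0, 0, 0]], [190, [0, 0, 0], [0, 0, 0]]]' --newtons 30

```text
time: 10.08
ee_pos: [441.6, 137.1, 100.1]
ee_rot: [0.716, 0.698, 0.0, 0.0]
wrist_force: [-0.1, -0.3, -1.0]
grip_width: 37.1
```

Call:
send_rows --commands '[[220, [0, 0, 0], [0, 0, 0]], [255, [0, 0, 0], [0, 0, 0]], [255, [0, 0, 0], [0, 0, 0]], [255, [0, 0, 0], [0, 0, 0]], [255, [0, 0, 0], [0, 0, 0]]]'

```text
time: 10.5
ee_pos: [442.7, 137.1, 100.3]
ee_rot: [0.716, 0.698, 0.001, 0.001]
wrist_force: [3.8, -0.5, 0.8]
grip_width: 14.9
```

```bash
python3 - <<'E'
from h import *
s=bot.get_state();print({k:np.round(s[k],2) for k in('time','q','ee_pos','wrist_force','grip_width')})
# arc from here, hinge from handle: 265 ahead, 40 below
p=s['ee_pos'].copy(); p0=p; t=np.radians(np.arange(0,46,5.)); 
dx=-265*np.cos(t)+40*np.sin(t)+265; dz=265*np.sin(t)+40*np.cos(t)-40
print(np.c_[np.degrees(t),dx,dz].round(1)); print(np.c_[np.diff(dx),np.diff(dz)].round(1))
E
```

```text
{'time': np.float64(10.5), 'q': array([ 0.06,  0.56,  1.96, -0.  ,  0.62,  0.08]), 'ee_pos': array([442.69, 137.07, 100.27]), 'wrist_force': array([ 3.77, -0.45,  0.84]), 'grip_width': np.float64(14.92)}
[[  0.    0.    0. ]
 [  5.    4.5  22.9]
 [ 10.   11.   45.4]
 [ 15.   19.4  67.2]
 [ 20.   29.7  88.2]
 [ 25.   41.7 108.2]
 [ 30.   55.5 127.1]
 [ 35.   70.9 144.8]
 [ 40.   87.7 161. ]
 [ 45.  105.9 175.7]]
[[ 4.5 22.9]
 [ 6.5 22.5]
 [ 8.4 21.8]
 [10.3 21. ]
 [12.1 20. ]
 [13.8 18.9]
 [15.4 17.6]
 [16.8 16.2]
 [18.2 14.7]]
```

Gripped (14.9 mm). Lifting along the arc: tool y is the press's x, tool z is down.

Call:
send_rows --commands '[[255, [0, 0.17, -0.6], [0, 0, 0]], [255, [0, 0.12, -0.75], [0, 0, 0]], [255, [0, 0.26, -0.94], [0, 0, 0]], [255, [0, 0.32, -1.12], [0, 0, 0]], [255, [0, 0.33, -1.13], [0, 0, 0]]]'

```text
time: 10.92
ee_pos: [453.7, 136.7, 146.0]
ee_rot: [0.716, 0.698, 0.0, 0.0]
wrist_force: [4.8, -0.3, -4.6]
grip_width: 14.6
```

```bash
python3 - <<'E'
from h import *
s=bot.get_state();print({k:np.round(s[k],2) for k in('time','ee_pos','wrist_force','ft_torque','grip_width')})
E
```

```text
{'time': np.float64(10.92), 'ee_pos': array([453.73, 136.73, 146.01]), 'wrist_force': array([ 4.78, -0.29, -4.56]), 'ft_torque': array([-0.  , -0.76, -0.04]), 'grip_width': np.float64(14.63)}
```

Call:
send_rows --commands '[[255, [0, 0.4, -1.1], [0, 0, 0]], [255, [0, 0.44, -1.08], [0, 0, 0]], [255, [0, 0.49, -1.06], [0, 0, 0]], [255, [0, 0.54, -1.04], [0, 0, 0]], [255, [0, 0.58, -1.01], [0, 0, 0]]]'

```text
time: 11.33
ee_pos: [478.2, 136.0, 199.0]
ee_rot: [0.716, 0.698, 0.0, 0.001]
wrist_force: [4.6, -0.1, -5.9]
grip_width: 15.2
```

Call:
send_rows --commands '[[255, [0, 0.63, -0.99], [0, 0, 0]], [255, [0, 0.67, -0.96], [0, 0, 0]], [255, [0, 0.71, -0.93], [0, 0, 0]], [255, [0, 0.75, -0.9], [0, 0, 0]], [255, [0, 0.79, -0.87], [0, 0, 0]]]'

```text
time: 11.75
ee_pos: [513.1, 134.9, 244.8]
ee_rot: [0.716, 0.698, -0.0, 0.0]
wrist_force: [4.4, -0.6, -8.8]
grip_width: 14.8
```

Call:
send_rows --commands '[[255, [0, 0.82, -0.83], [0, 0, 0]], [255, [0, 0.86, -0.79], [0, 0, 0]], [255, [0, 0.5, -0.45], [0, 0, 0]], [255, [0, 0.3, -0.25], [0, 0, 0]], [255, [0, 0, 0], [0, 0, 0]]]'

```text
time: 12.17
ee_pos: [537.8, 134.1, 267.7]
ee_rot: [0.716, 0.698, -0.0, 0.0]
wrist_force: [2.7, -1.9, -6.8]
grip_width: 15.3
```

```bash
python3 - <<'E'
from h import *
s=bot.get_state();print({k:np.round(s[k],2) for k in('time','q','ee_pos','wrist_force','ft_torque','grip_width')})
g=s['ee_pos']+[0,0,2]
hinge=np.array([442.0+265,62]) # handle at grip 442, z 62
print('angle',np.degrees(np.arctan2(g[2]-62,hinge[0]-g[0])-np.arctan2(40,265)),np.hypot(g[2]-62,hinge[0]-g[0]),np.hypot(40,265))
pic('side','s3.png');pic('top','t3.png')
a=cv2.imread('pics/s3.png')[50:225,180:340];b=cv2.imread('pics/t3.png')[145:280,150:280]
cv2.imwrite('pics/c3.png',np.hstack([cv2.resize(x,(400,400),interpolation=cv2.INTER_CUBIC) for x in(a,b)]))
E
```

```text
{'time': np.float64(12.17), 'q': array([ 0.04,  0.4 ,  1.58, -0.  ,  1.16,  0.07]), 'ee_pos': array([537.77, 134.13, 267.74]), 'wrist_force': array([ 2.68, -1.91, -6.79]), 'ft_torque': array([-0.29, -0.53, -0.06]), 'grip_width': np.float64(15.26)}
angle 42.24992347117198 267.9449722412495 268.00186566514793
```

View pics/c3.png

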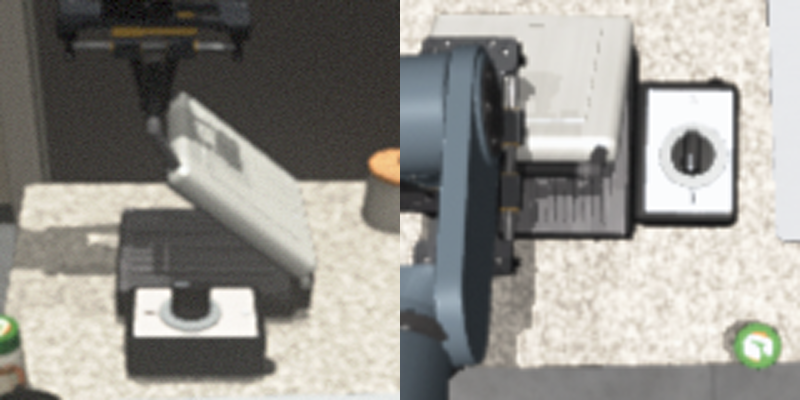

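The lid is held at about 42°. The grip radius is 267.9 mm against 268.0 nominal, and the dial is still at zero (right picture, 693,155). Lifting the last 2.75°.

Call:
send_rows --commands '[[255, [0, 0.5, -0.41], [0, 0, 0]], [255, [0, 0.5, -0.4], [0, 0, 0]], [255, [0, 0, 0], [0, 0, 0]], [255, [0, 0, 0], [0, 0, 0]], [255, [0, 0, 0], [0, 0, 0]]]'

```text
time: 12.68
ee_pos: [547.9, 133.9, 275.7]
ee_rot: [0.716, 0.698, -0.0, 0.0]
wrist_force: [3.5, -3.4, -8.0]
grip_width: 15.2
```

Call:
send_rows --commands '[[255, [0, 0, 0], [0, 0, 0]], [255, [0, 0, 0], [0, 0, 0]], [255, [0, 0, 0], [0, 0, 0]], [255, [0, 0, 0], [0, 0, 0]], [255, [0, 0, 0], [0, 0, 0]]]'

```text
time: 13.1
ee_pos: [547.7, 133.9, 275.5]
ee_rot: [0.716, 0.698, -0.0, 0.0]
wrist_force: [4.0, -3.0, -7.2]
grip_width: 15.0
```

```bash
python3 - <<'E'
from h import *
s=bot.get_state();print({k:np.round(s[k],2) for k in('time','ee_pos','wrist_force','ft_torque','grip_width')})
g=s['ee_pos']+[0,0,2]
for hx in(441,442,443):
  hinge=np.array([hx+265,62])
  print('angle',np.degrees(np.arctan2(g[2]-62,hinge[0]-g[0])-np.arctan2(40,265)),np.hypot(g[2]-62,hinge[0]-g[0]))
pic('side','s4.png')
# handle-end + lid front edge check
a=cv2.imread('pics/s4.png')[80:200,200:330]
cv2.imwrite('pics/c4.png',cv2.resize(a,None,fx=5,fy=5,interpolation=cv2.INTER_CUBIC))
E
```

```text
{'time': np.float64(13.1), 'ee_pos': array([547.7 , 133.89, 275.51]), 'wrist_force': array([ 4.04, -3.05, -7.23]), 'ft_torque': array([-0.65, -0.71, -0.07]), 'grip_width': np.float64(14.99)}
angle 45.117757202285055 267.39593766259344
angle 44.94544733040038 267.9891433349895
angle 44.773900148074134 268.5847620629017
```

View pics/c4.png

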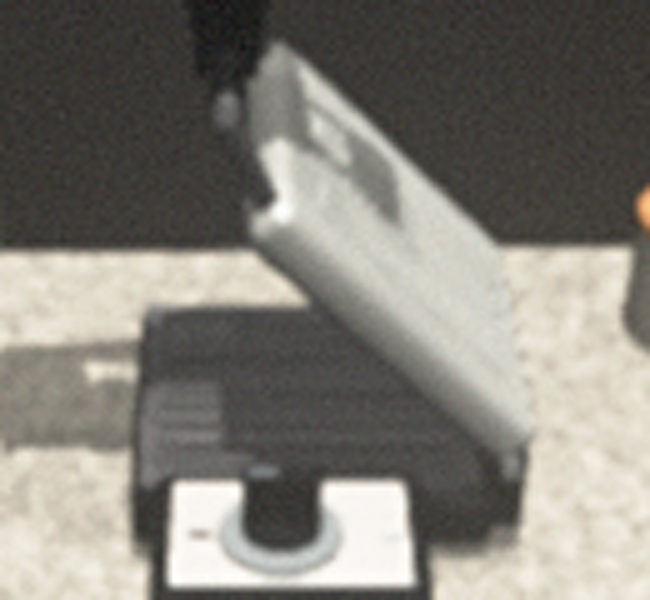

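The lid stands open at about 45° in the gripper, with its front edge at (265,215) and its hinge end at (520,450). Handing in.

```bash
python3 -c "
from h import *
bot.job_done()"
```

```text
the job is handed in; nothing more can be done
```

The timer dial is at its zero stop, and the lid was held open at about 45° by the bar handle when I handed the job in.

- **Dial:** I turned it anticlockwise until it met the stop. The moment rose to about 0.29 N m and the jaws began to slip on the bar. After I let go, the pictures showed the pointer on the zero mark, and it was still there once the lid was up.
- **Lid:** From the gripper position the angle works out at 44.9°, or 44.8–45.1° if the hinge position is off by 1 mm. The grip stayed at the handle's radius (268.0 mm), so it did not slip. The gripper was still closed at 30 N, and the opening held steady at about 15 mm.
- **Disagreements:** The dial's centre was about 2.5 mm off in x and y from my first image estimate. I corrected the handle position for this, and the side camera agreed. The opening on the 16 mm handle grip reads about 1 mm small. The wrist read about 7 N of downward load while holding the lid, above the 2–4 N stated.
- **Time and other items:** The job took about 13 s of the 51 s allowed. The gripper stayed well away from the mug, tea box and spice jar. I did not check the mug and tea box again afterwards, though the jar was where it started in the later pictures.

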